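# Push the parts bin home and snap its latch over

## Robot

A 6-joint arm with a two-finger parallel gripper is mounted at the origin on the work surface. World frame = base frame: x ahead of the robot, y to its left, z up, the work surface at z = 0. Lengths are in mm, angles in rad, forces in N, time in s.
With the tool pointing down it reaches from about 350 to 975 mm from the base axis. Payload 7.1 kg.
Tool frame: the origin (TCP) lies between the finger pads; the fingertips stand 19 mm ahead of it and the grasp point (between the pads) is the TCP; y points along the fingers, z is the direction in which the jaws open and shut, and the axes are right-handed (so a half turn about y gives the same grasp; the last joint's range is limited). The gripper opens to 88 mm and grips with 3 to 60 N. Pads are 20 mm wide; open, the fingers measure 115 mm over their backs; the gripper's body (75 mm by 178 mm) begins 61 mm behind the grasp point.
Start: joints at [-1.168, 0.423, 1.63, -0, 1.089, -0.019], TCP at [255.892, -570.197, 241.675] pointing down, gripper open.
Joint ranges: [-3, 3], [-0.9, 2.11], [0.09, 2.58], [-1.31, 4.45], [0.11, 2.69], [-2.54, 2.54]. Speed limits (rad/s): [2.39, 2.39, 3.01, 3.14, 3.14, 3.14].

## Interface

Orientations are given as a rotation vector (axis times angle).
In Python, from workcell import ctrl gives the robot as it stands.
- The arm moves only by the tool servo_tool, never from a script. Its argument "moves" is text: rows parted by semicolons, each of 6 numbers parted by spaces: the shift along the world's x, y, z in m, then the turn, a rotation vector about the world's x, y, z in degrees. A call has 1 to 8 rows; each row is the pose to reach, as a shift and turn from the pose commanded when the call began; what a row does not reach only later rows make up. A row lasts 1/8 s, in which the tool goes at most 62.5 mm and 10.7 degrees, less where a joint would pass 70% of its speed; a pose out of reach is approached as far as the arm can. A call with a gripper value outside its range is refused whole. "hand" is the closure in counts, from 0 (fully open) to 255 (shut), set as the call begins (left out, the last holds). The fingers move at their own pace and stop on an object; the grip force is fixed at half the most. Time passes only in rows, so rows that repeat a pose let the fingers close. It gives the time, the measured TCP pose, the force and the opening at its end, in the units of the state.
- ctrl.get_obs(): the state, without advancing time (a new reading comes with each control period).
- ctrl.get_image(name): name is "side" or "top"; returns a dict with "pixels" (384x512x3 uint8, red, green, blue), "depth" (384x512 float32, mm along the optical axis (not along the pixel's ray), 0 where there is no reading), "vertical_fov" (degrees; the focal length in pixels is half the picture's height over the tangent of half this angle, whatever the lens; pixels are square), "cx", "cy" (the principal point, pixels), "k1" (the pictures are not rectified: a ray, as slopes to the right and down, at radius r is drawn at 1 + k1 r^2 times it, then the intrinsics apply), "xyz" and "attitude" of the camera in the world. Camera axes: x right, y up, looking along -z (the intrinsics and any distortion apply to the point x, -y, -z); pixel columns grow to the right and rows downward; lengths in mm; the calibration is good to about 2 mm. A picture is of the moment at which its call begins.
- ctrl.close_job(): hands the job in, once; it reports no verdict.
The state is a dict: "t": time; "qpos": joint angles; "qvel": joint speeds; "joint_torque": joint torques, N m; "ee_pos": TCP position; "orientation": TCP orientation; "ft_force": force on the tool from outside, world axes, zero at the start; "moment": the same for the moment, N m; "width": finger opening in mm.
Only numpy, scipy, OpenCV 4.12 (cv2) and the standard library are available. Lean on these libraries where they do the work, as an engineer would, in place of code of your own. Each camera call takes 0.05 s, during which the arm holds its last target.

## Task

One of the two clear parts bins on the counter stands pulled part-way out of its black steel bay. Push that bin with the fingertips fully home against the back of its bay, then push its latch lever over past centre so that it snaps across and locks the bin in. Do not lift the bin, and leave the other bin, its latch and the things standing around alone.

Things in the scene. Friction and masses are not known exactly. Their poses are not given: they have to be found in the camera images.
- bay: Black steel bay of the pulled-out bin, fixed. Origin on the counter under the centre of the bin's home place; x points into the bay (away from the robot), y left, z up. Base plate 10 mm thick, x -165 to 90 mm, 150 mm wide; side guides at y = +-71 mm, tops at z = 35 mm; back stop face at x = 75 mm. Grey latch post, 26 x 16 mm, 88 mm high, at x = -85, y = -76 mm.
- bin_mid (a point): Centre (half-way up) of the pulled-out loose clear open bin: 150 mm deep (x), 130 wide, 65 high, walls 4 mm, about 0.4 kg, grey zip pulls in it. On the base plate (centre 42.5 mm above the counter) between the guides, 2 mm play a side; 3 to 8 N slides it; front wall 75 mm to -x of the centre. Starts 40 to 75 mm out (-x of the bay); fully home its centre is at x = 0 of the bay.
- latch (a joint): Latch lever of the pulled-out bin, hinged along the bay's x through x = -85, y = -76, z = 80 mm of the bay. 0 = open, at rest there at the start: handle leans 0.7 rad outward (bay's -y) from vertical. 1.4 rad = locked: leans 0.7 rad inward (+y) over the bin. Over-centre: the heavy grip snaps it by its own weight to whichever end it leans to, so past 0.7 rad (upright) it goes on to the lock. 1 to 3 N sideways flips it.
- latch_grip (a point): Point on the axis of that latch's handle, in the thick steel grip, 60 mm from the hinge line. The straight handle reaches 84 mm from the hinge; steel 10 mm thick, grip 18 mm thick over the last 50 mm.
- latch_tongue (a point): End of that latch's steel tongue (10 mm thick, 40 mm from the hinge, 1.85 rad inward from the handle). Open, it stands inward above the bin's rim (top at z = 101 mm, to y = -35 mm of the bay), so the bin slides under it; locked, it hangs 5 mm in front of the home bin's front wall. If the bin is not home, its side wall blocks the tongue before the lever passes centre.
- bay2: The other, equal bay, whose bin is home and locked; same frame and sizes.
- bin2_mid (a point): Centre (half-way up) of the other bin, home in its bay; same sizes. Not to be moved.
- latch2 (a joint): Latch lever of the other bay, at 1.4 rad (locked) and to be left there; same geometry.
- spool: Bystander: loose wooden spool, 44 mm wide, 50 mm high, upright; origin at its underside.
- jar: Bystander: small jar, 56 mm wide, 60 mm high; origin at its underside.
- magnet: Bystander: black disc weight 60 mm wide, 12 mm thick, with a steel knob, 40 mm high in all; origin at its underside.
Not all that is in view belongs to the job. Leave any orange look-alike of the part that bears bin_mid alone.

How it is judged (in metres and radians):
On the way, in this order (a step that is already met when the one before it is completed fails the run):
1. the pulled-out bin is pushed home (within 4 mm of the back stop) (x of bin_mid in the frame of bay above -0.004 m), for 0.2 s.
2. then its latch lever has snapped over to the locked end (value of joint latch above 1.3 rad and x of bin_mid in the frame of bay above -0.004 m), for 0.2 s.
At the end, for the whole second after the job is handed in: The bin is home (within 4 mm of the back stop), flat on its base, its latch lever is at the locked end (above 1.3 of 1.4 rad); the other bin is within 8 mm of where it was and its latch still locked (all of step 2 and z of bin_mid in the frame of bay below 0.047 m and value of joint latch2 above 1.3 rad and distance of bin2_mid from where it was at the start of the episode below 0.008 m); the robot touches nothing.
It fails at once if the bin is lifted (more than 12 mm) or tipped (more than 0.2 rad) (z of bin_mid in the frame of bay above 0.0545 m or angle between bin_mid's own z axis and vertical above 0.2 rad).
It fails at once if the other bin is moved more than 8 mm or its latch is opened (distance of bin2_mid from where it was at the start of the episode above 0.008 m or value of joint latch2 below 1.1 rad).
It fails at once if a bystander is moved more than 20 mm (distance of any of spool, jar, magnet from where it was at the start of the episode above 0.02 m).
It also fails if it takes over 43 s, if anything falls off the work surface, if the arm or the gripper's body presses on something with over 40 N, if the wrist force passes 120 N, or if a joint passes its speed limit or range.

## Working session

There is one attempt and no reset: what is moved stays moved. The work goes in short steps, Python scripts to look and compute and a tool call to move; the robot and the scene stay as the last step left them, time stands still between calls to the robot, and variables do not carry over. Pictures are saved under pics/ and viewed, and the job is handed in when it is done.

Besides the shell and the picture viewer there is one more tool, called after "Call:" as name(argument=value, ...) on one line, values as JSON. servo_tool: Moves the arm, as the interface text tells. Its arguments: {"type":"object","properties":{"moves":{"type":"string"},"hand":{"type":"number"}},"required":["moves"]}

```bash
mkdir -p pics; ls; cat > h.py <<'E'
import numpy as np, cv2, pickle
from scipy.spatial.transform import Rotation as R
def grab(ctrl,n,tag):
    im=ctrl.get_image(n); pickle.dump(im,open(f'pics/{tag}.pkl','wb'))
    cv2.imwrite(f'pics/{tag}.png',cv2.cvtColor(im['pixels'],cv2.COLOR_RGB2BGR)); return im
def load(tag): return pickle.load(open(f'pics/{tag}.pkl','rb'))
def cam(im):
    h=im['pixels'].shape[0]; f=h/2/np.tan(np.radians(im['vertical_fov'])/2)
    a=np.array(im['attitude'],float); Rm=R.from_rotvec(a).as_matrix() if a.size==3 else a
    return f,Rm,np.array(im['xyz'],float)
def ray(im,u,v):
    f,Rm,c=cam(im); d=np.array([(u-im['cx'])/f,(v-im['cy'])/f]); s=d.copy()
    for _ in range(20): s=d/(1+im['k1']*(s@s))
    return c,Rm@np.array([s[0],-s[1],-1.0])
def onz(im,u,v,z):
    c,d=ray(im,u,v); return c+d*(z-c[2])/d[2]
def dep(im,u,v):
    c,d=ray(im,u,v); return c+d*im['depth'][int(v),int(u)]
def proj(im,p):
    f,Rm,c=cam(im); q=Rm.T@(np.array(p,float)-c); s=np.array([q[0],-q[1]])/-q[2]
    s=s*(1+im['k1']*(s@s)); return s*f+[im['cx'],im['cy']]
def tri(i1,p1,i2,p2):
    c1,d1=ray(i1,*p1);c2,d2=ray(i2,*p2)
    t=np.linalg.lstsq(np.stack([d1,-d2],1),c2-c1,rcond=None)[0]
    a=c1+d1*t[0];b=c2+d2*t[1]; return (a+b)/2,np.linalg.norm(a-b)
E
python3 - <<'E'
from workcell import ctrl
from h import *
for n in('top','side'):
    im=grab(ctrl,n,n+'0'); print({k:v for k,v in im.items() if k not in('pixels','depth')})
print(ctrl.get_obs())
E
```

```text
pics
{'vertical_fov': 55.068291356318454, 'cx': 257.86302297257345, 'cy': 195.08845436410002, 'k1': -0.10421264657452142, 'xyz': array([ 405.95653253,   -4.11268771, 1229.30306106]), 'attitude': array([ 0.05702277, -0.06444986, -1.58094402])}
{'vertical_fov': 42.3188097022565, 'cx': 266.59562352771655, 'cy': 193.46781851027825, 'k1': -0.2032386224429217, 'xyz': array([  150.66475531, -1142.44327711,  1220.45145812]), 'attitude': array([ 0.81113026, -0.12879425, -0.28759196])}
{'t': 0.1, 'qpos': array([-1.16802127e+00,  4.23786554e-01,  1.63059523e+00, -2.01156472e-05,
        1.08855898e+00, -1.90281934e-02]), 'qvel': array([ 0.00052348, -0.00257332, -0.00285506,  0.00021181, -0.00158773,
        0.00079897]), 'joint_torque': array([-2.91846491e-04, -5.45615888e+01, -2.74325573e+01,  6.45791972e-02,
        1.87758211e-02, -1.56798188e-05]), 'ee_pos': array([ 255.70155542, -569.79630506,  240.97278533]), 'orientation': array([-0.42605569,  1.99011468, -1.98743007]), 'ft_force': array([ 1.18281831, -0.19788558, -0.94401438]), 'moment': array([ 0.01201844, -0.05441415, -0.04250019]), 'width': 87.6666550966181}
```

View pics/top0.png

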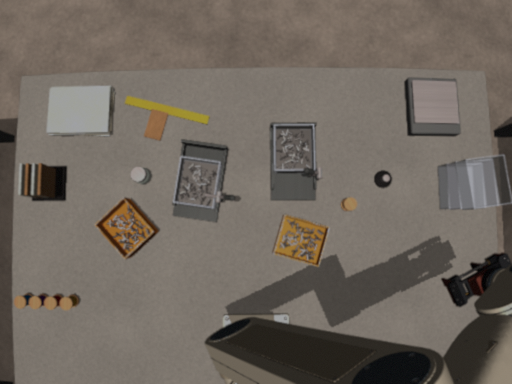

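View pics/side0.png

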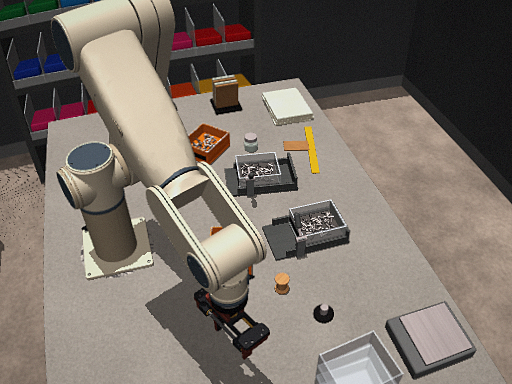

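Top view: the bin at (200,183) is pulled out, with a dark gap behind it at (203,148). Its lever leans outward at (232,197). The other bin, at (294,148), is home. I'll zoom in on both.

```bash
python3 - <<'E'
from h import *
a=cv2.imread('pics/top0.png')[130:230,160:260]; b=cv2.imread('pics/side0.png')[140:215,215:315]
cv2.imwrite('pics/c1.png',cv2.resize(a,None,fx=6,fy=6,interpolation=cv2.INTER_CUBIC))
cv2.imwrite('pics/c2.png',cv2.resize(b,None,fx=8,fy=8,interpolation=cv2.INTER_CUBIC))
E
```

```text
(no output)
```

View pics/c1.png

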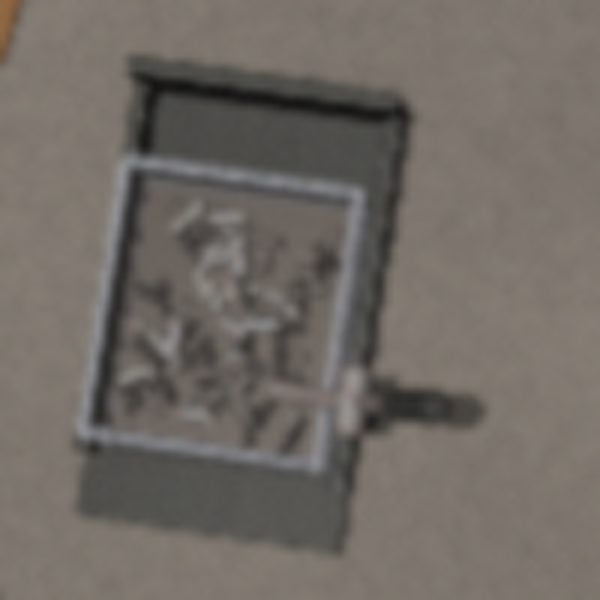

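View pics/c2.png

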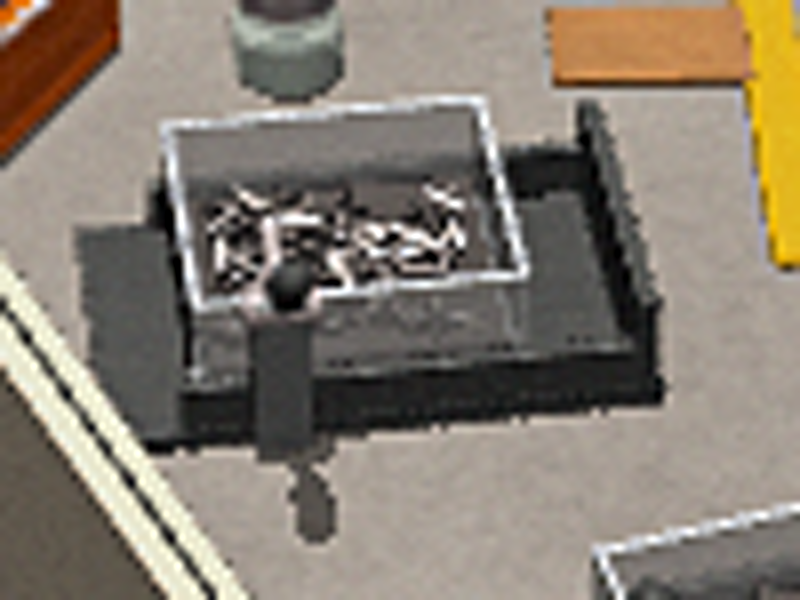

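```bash
python3 - <<'E'
from h import *
T=load('top0');S=load('side0')
t=lambda x,y:((x+.5)/6-.5+160,(y+.5)/6-.5+130)
s=lambda x,y:((x+.5)/8-.5+215,(y+.5)/8-.5+140)
rt=dict(BL=(123,158),BR=(362,188),FR=(322,468),FL=(82,437)); rs=dict(BL=(487,98),BR=(527,272),FR=(195,306),FL=(163,125))
P={}
for k in rt:
    print(k,*[np.round(x,1) for x in tri(T,t(*rt[k]),S,s(*rs[k]))],onz(T,*t(*rt[k]),75).round(1),onz(S,*s(*rs[k]),75).round(1))
    P[k]=(onz(T,*t(*rt[k]),75)+onz(S,*s(*rs[k]),75))/2
mid=sum(P.values())/4
u=(P['BL']+P['BR']-P['FL']-P['FR'])/2; w=(P['BL']+P['FL']-P['BR']-P['FR'])/2
print('mid',mid,'u',np.linalg.norm(u),np.degrees(np.arctan2(u[1],u[0])),'w',np.linalg.norm(w),np.degrees(np.arctan2(w[1],w[0]))-90)
for p in[(78,515),(342,552)]: print('plate front top z10',onz(T,*t(*p),10).round(1))
for p in[(78,229),(148,440)]: print('plate side z10',onz(S,*s(*p),10).round(1))
# back stop
for p in[(130,60),(408,98),(150,88),(400,118)]: print('stop',[onz(T,*t(*p),z).round(1) for z in(35,70)],dep(T,*np.round(t(*p))).round(1))
for p in[(468,409)]: print('grip tip',onz(T,*t(*p),144).round(1))
for p in[(350,400),(375,405),(430,408),(465,409),(300,390)]: print('latch',dep(T,*np.round(t(*p))).round(1))
for p in[(290,285),(285,330),(285,440)]: print('latchS',dep(S,*np.round(s(*p))).round(1))
for p,z in[((141,175),60),((349,204),50),((383,179),30)]: print('byst',onz(T,*p,z).round(0))
E
```

```text
BL [625.4 237.6  67.7] 2.0 [623.1 236.3  75. ] [623.5 228.8  75. ]
BR [604.3 109.7  71.6] 3.0 [605.2 109.1  75. ] [601.4 106.1  75. ]
FR [456.9 130.9  72.1] 1.3 [457.4 130.4  75. ] [455.5 127.8  75. ]
FL [475.2 257.6  72.4] 0.2 [475. 257.  75.] [474.6 254.4  75. ]
mid [539.45855678 181.23941238  75.        ] u 149.35599249625363 -8.593900742673222 w 127.22070489811954 -8.64036074738415
plate front top z10 [435.6 273.7  10. ]
plate front top z10 [413.9 127.1  10. ]
plate side z10 [434.4 269.7  10. ]
plate side z10 [429.1 118.9  10. ]
stop [array([685.4, 241.3,  35. ]), array([677.2, 234.2,  70. ])] [678.4 237.2  59. ]
stop [array([661.9,  87.6,  35. ]), array([654.4,  85. ,  70. ])] [669.6  89.1  -2.7]
stop [array([669.5, 230.1,  35. ]), array([661.8, 223.2,  70. ])] [672.6 230.7  24.9]
stop [array([650.8,  92.1,  35. ]), array([643.6,  89.2,  70. ])] [649.8  92.2  43.8]
grip tip [482.7  50.3 144. ]
latch [492.5 113.7  90.4]
latch [488.   99.7 108.2]
latch [482.   69.7 145.3]
latch [492.   59.4   0.5]
latch [495.7 138.2  93.8]
latchS [479.8  56.1 141.2]
latchS [490.2 108.8  67.1]
latchS [485.9  97.8  10.8]
byst [566. 367.  60.]
byst [ 465. -304.   50.]
byst [ 548. -427.   30.]
```

```bash
python3 - <<'E'
from workcell import ctrl
from h import *
o=ctrl.get_obs(); M=R.from_rotvec(o['orientation']).as_matrix(); print(M.round(3))
print('jaw dir deg',np.degrees(np.arctan2(M[1,2],M[0,2])))
E
```

```text
[[-0.912 -0.001  0.409]
 [-0.409  0.001 -0.912]
 [-0.    -1.    -0.001]]
jaw dir deg -65.83191826449597
```

Call:
servo_tool(moves="0.03 0.05 0 0 0 8; 0.06 0.10 0 0 0 16; 0.09 0.15 0 0 0 24; 0.12 0.20 0 0 0 32; 0.14 0.25 0 0 0 40; 0.16 0.30 0 0 0 48; 0.17 0.35 0 0 0 57.3; 0.17 0.40 0 0 0 57.3", hand=255)

```text
t: 1.1
ee_pos: [426.3, -168.5, 241.5]
orientation: [-1.136, 1.316, -1.316]
ft_force: [0.6, -0.1, 0.1]
width: 11.1
```

Call:
servo_tool(moves="0 0.05 0 0 0 0; 0 0.10 0 0 0 0; 0 0.15 0 0 0 0; 0 0.20 0 0 0 0; 0 0.25 0 0 0 0; 0 0.30 0 0 0 0; 0 0.34 0 0 0 0; 0 0.369 0 0 0 0")

```text
t: 2.1
ee_pos: [425.5, 200.5, 241.5]
orientation: [-1.136, 1.317, -1.317]
ft_force: [-0.1, 0.4, 0.1]
width: 0.6
```

```bash
python3 - <<'E'
from workcell import ctrl
from h import *
o=ctrl.get_obs(); M=R.from_rotvec(o['orientation']).as_matrix(); print(o['t'],o['ee_pos'],o['ft_force'],o['width'],o['qpos'].round(2),np.degrees(np.arctan2(M[1,2],M[0,2])))
grab(ctrl,'top','top1');grab(ctrl,'side','side1')
cv2.imwrite('pics/m1.png',np.hstack([cv2.resize(cv2.imread('pics/%s1.png'%n),(400,300)) for n in('top','side')]))
E
```

```text
2.1 [425.47866532 200.50314242 241.48636991] [-0.0899574   0.37762607  0.10766022] 0.5947362306763779 [0.42 0.2  1.96 0.   0.99 0.56] -8.454752835683735
```

View pics/m1.png

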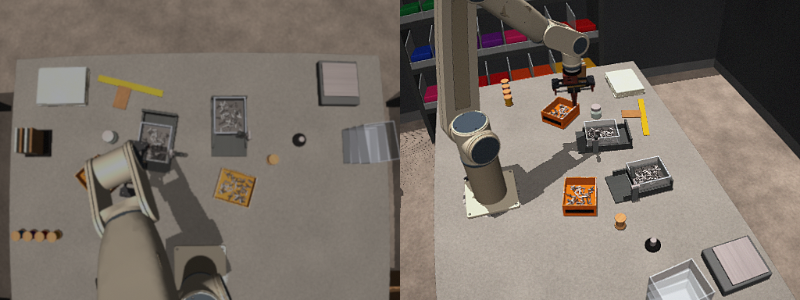

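The closed gripper hangs in front of the bin; the side view shows it at about (573,90), above the orange tray. I'll check that there is room around the tray for the descent, and re-measure bay 1 from the clearer view.

```bash
python3 - <<'E'
from h import *
T=load('top0');S=load('side1')
for p in[(157,228),(127,257),(127,199),(97,223)]: print('orange',onz(T,*p,70).round(0),onz(T,*p,0).round(0))
c=cv2.imread('pics/side1.png')[115:215,325:425]
cv2.imwrite('pics/c3.png',cv2.resize(c,None,fx=6,fy=6,interpolation=cv2.INTER_CUBIC))
E
```

```text
orange [395. 310.  70.] [394. 329.   0.]
orange [304. 406.  70.] [297. 431.   0.]
orange [488. 408.  70.] [493. 433.   0.]
orange [412. 506.  70.] [412. 537.   0.]
```

View pics/c3.png

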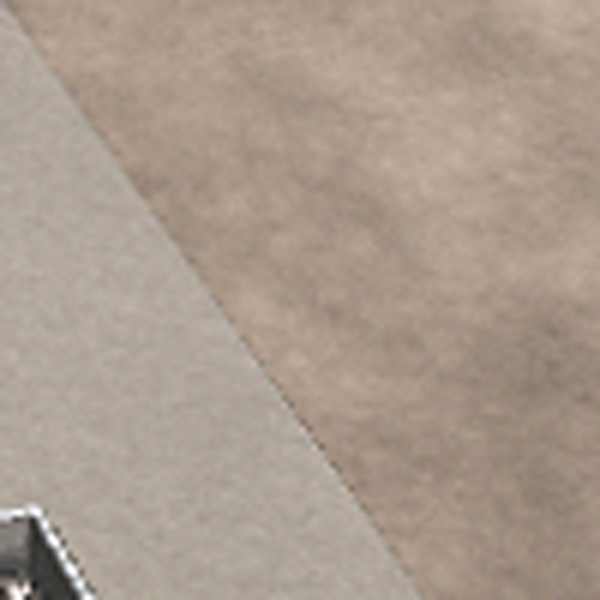

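The orange tray is over 100 mm away. I'll descend until the tips are about 40 mm up.

Call:
servo_tool(moves="0 0 -0.04 0 0 0; 0 0 -0.08 0 0 0; 0 0 -0.12 0 0 0; 0 0 -0.15 0 0 0; 0 0 -0.172 0 0 0; 0 0 -0.182 0 0 0; 0 0 -0.182 0 0 0")

```text
t: 3.08
ee_pos: [425.7, 198.2, 59.4]
orientation: [-1.136, 1.319, -1.318]
ft_force: [0.4, 0.4, 0.3]
width: 0.6
```

```bash
python3 - <<'E'
from workcell import ctrl
from h import *
o=ctrl.get_obs(); print(o['t'],o['ee_pos'],o['ft_force'])
grab(ctrl,'side','side2')
c=cv2.imread('pics/side2.png')[110:220,160:310]
cv2.imwrite('pics/c4.png',cv2.resize(c,None,fx=5,fy=5,interpolation=cv2.INTER_CUBIC))
E
```

```text
3.075 [425.669542   198.16205421  59.40009104] [0.43005731 0.3902705  0.29556328]
```

View pics/c4.png

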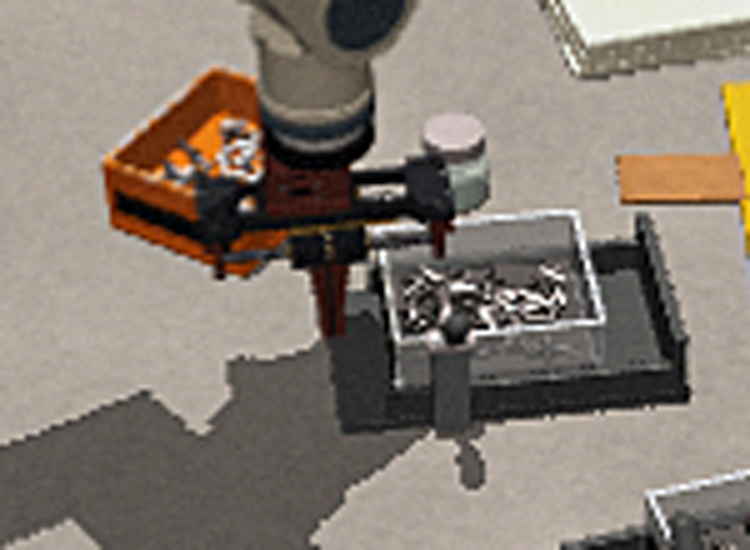

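The fingertips at (330,335) stand in front of the bin's front wall. I'll push along the bay axis (0.989, -0.148).

Call:
servo_tool(moves="0.008 -0.0012 0 0 0 0; 0.016 -0.0024 0 0 0 0; 0.024 -0.0036 0 0 0 0; 0.030 -0.0045 0 0 0 0; 0.035 -0.0052 0 0 0 0; 0.040 -0.006 0 0 0 0; 0.045 -0.0067 0 0 0 0; 0.050 -0.0075 0 0 0 0")

```text
t: 4.12
ee_pos: [475.9, 191.3, 59.6]
orientation: [-1.136, 1.318, -1.318]
ft_force: [-3.8, 0.7, 3.3]
width: 0.6
```

Call:
servo_tool(moves="0.003 -0.0005 0 0 0 0; 0.006 -0.0009 0 0 0 0; 0.009 -0.0013 0 0 0 0; 0.012 -0.0018 0 0 0 0; 0.015 -0.0022 0 0 0 0")

```text
t: 4.75
ee_pos: [491.1, 189.1, 59.6]
orientation: [-1.135, 1.318, -1.318]
ft_force: [-3.9, 0.7, 1.5]
width: 0.7
```

Sliding at about 4 N. I'll continue in small steps until it meets the stop.

Call:
servo_tool(moves="0.002 -0.0003 0 0 0 0; 0.004 -0.0006 0 0 0 0; 0.006 -0.0009 0 0 0 0; 0.008 -0.0012 0 0 0 0")

```text
t: 5.25
ee_pos: [499.0, 187.9, 59.7]
orientation: [-1.135, 1.318, -1.318]
ft_force: [-3.3, 0.6, 1.7]
width: 0.7
```

Call:
servo_tool(moves="0.001 -0.0001 0 0 0 0; 0.002 -0.0003 0 0 0 0")

```text
t: 5.5
ee_pos: [500.9, 187.6, 59.6]
orientation: [-1.135, 1.318, -1.318]
ft_force: [-2.5, 1.0, 1.7]
width: 0.6
```

Call:
servo_tool(moves="0.001 -0.0001 0 0 0 0; 0.002 -0.0003 0 0 0 0")

```text
t: 5.75
ee_pos: [502.2, 187.4, 59.6]
orientation: [-1.136, 1.319, -1.318]
ft_force: [-7.9, 3.9, 4.7]
width: 0.4
```

Call:
servo_tool(moves="0.001 -0.0001 0 0 0 0; 0.001 -0.0001 0 0 0 0; 0.001 -0.0001 0 0 0 0")

```text
t: 6.12
ee_pos: [502.1, 187.4, 59.6]
orientation: [-1.138, 1.32, -1.317]
ft_force: [-10.0, 3.8, 6.2]
width: 0.5
```

```bash
python3 - <<'E'
from workcell import ctrl
from h import *
o=ctrl.get_obs(); print(o['t'],o['ee_pos'],o['ft_force'])
grab(ctrl,'side','side3');grab(ctrl,'top','top3')
c=cv2.imread('pics/side3.png')[110:220,200:350]
cv2.imwrite('pics/c5.png',cv2.resize(c,None,fx=5,fy=5,interpolation=cv2.INTER_CUBIC))
c=cv2.imread('pics/top3.png')[130:230,160:260]
cv2.imwrite('pics/c6.png',cv2.resize(c,None,fx=6,fy=6,interpolation=cv2.INTER_CUBIC))
E
```

```text
6.125 [502.1329162  187.38479261  59.59841055] [-9.99848609  3.81448289  6.16539901]
```

View pics/c5.png

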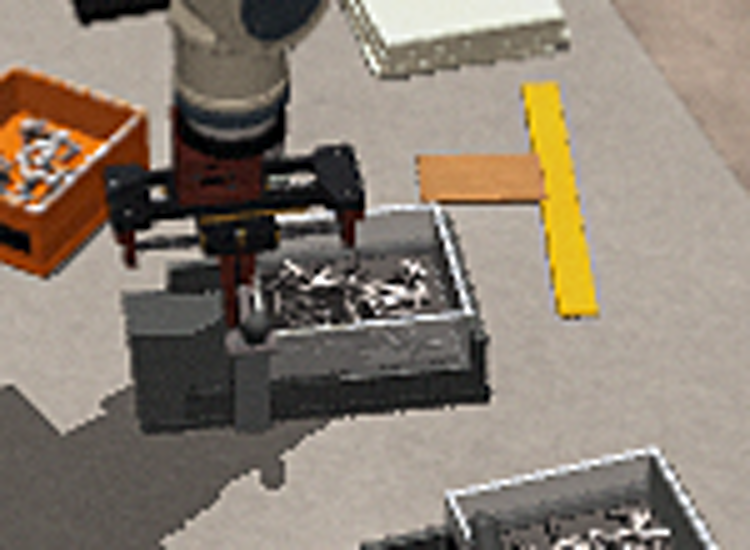

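View pics/c6.png

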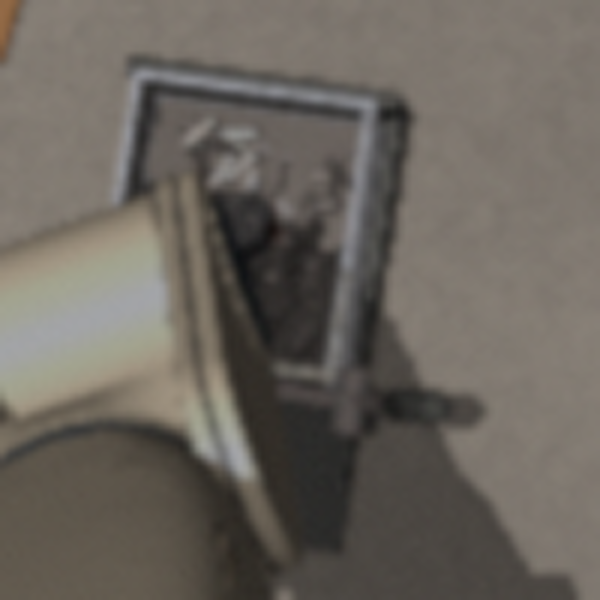

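The bin is home: in the top crop its rim is against the back stop at (260,85), and the contact force is up to 10 N. The lever is still open at (440,408). I'll retreat, rise, and go round to the outside of the lever.

Call:
servo_tool(moves="-0.015 0.0022 0 0 0 0; -0.030 0.0045 0 0 0 0; -0.030 0.0045 0.05 0 0 0; -0.030 0.0045 0.10 0 0 0; -0.030 0.0045 0.15 0 0 0; -0.030 0.0045 0.18 0 0 0; -0.030 -0.03 0.182 0 0 0; -0.028 -0.07 0.182 0 0 0")

```text
t: 7.22
ee_pos: [475.6, 117.0, 242.3]
orientation: [-1.134, 1.315, -1.317]
ft_force: [-0.4, 0.2, 0.5]
width: 0.4
```

Call:
servo_tool(moves="0.002 -0.04 0 0 0 0; 0.005 -0.075 0 0 0 0; 0.006 -0.092 0 0 0 0; 0.006 -0.092 0 0 0 0")

```text
t: 7.72
ee_pos: [481.7, 24.8, 241.6]
orientation: [-1.134, 1.319, -1.319]
ft_force: [0.6, 0.8, 0.2]
width: 0.6
```

```bash
python3 - <<'E'
from workcell import ctrl
from h import *
o=ctrl.get_obs(); print(o['t'],o['ee_pos'],o['ft_force'])
T=grab(ctrl,'top','top4');S=grab(ctrl,'side','side4')
for n in('top','side'):
    c=cv2.imread('pics/%s4.png'%n)[110:220,160:310]
    cv2.imwrite('pics/c7%s.png'%n,cv2.resize(c,None,fx=5,fy=5,interpolation=cv2.INTER_CUBIC))
E
```

```text
7.725 [481.72869125  24.81706445 241.61651479] [0.56308053 0.7623789  0.24796023]
```

View pics/c7top.png

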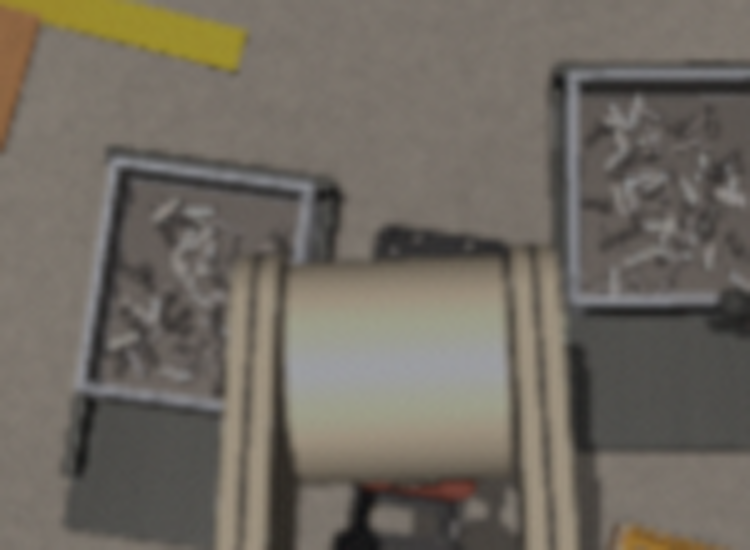

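View pics/c7side.png

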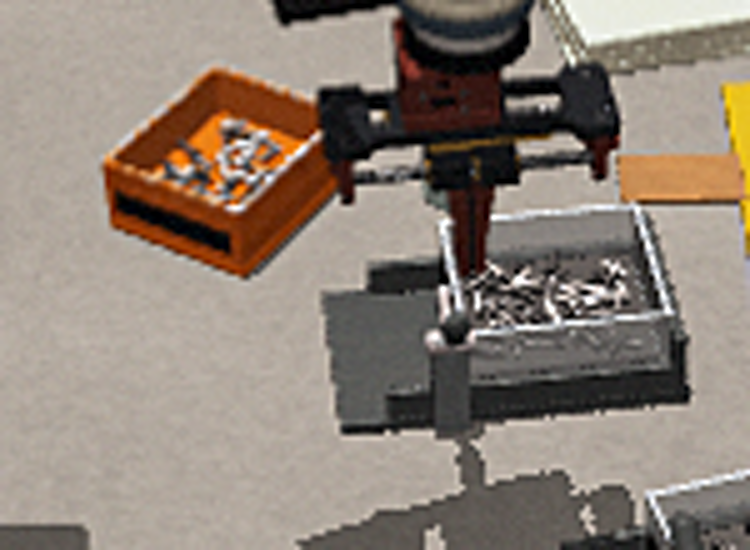

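The bin is home, and the lever's grip in the side crop is at (455,325). I'll descend outside it with an extra 12 mm of clearance.

Call:
servo_tool(moves="-0.001 -0.012 -0.02 0 0 0; -0.001 -0.012 -0.05 0 0 0; -0.001 -0.012 -0.08 0 0 0; -0.001 -0.012 -0.10 0 0 0; -0.001 -0.012 -0.10 0 0 0")

```text
t: 8.45
ee_pos: [479.8, 14.3, 140.4]
orientation: [-1.138, 1.319, -1.316]
ft_force: [0.7, 0.0, 0.3]
width: 0.3
```

Call:
servo_tool(moves="0.0015 0.010 0 0 0 0; 0.003 0.020 0 0 0 0; 0.0045 0.030 0 0 0 0; 0.006 0.040 0 0 0 0; 0.0067 0.045 0 0 0 0; 0.0075 0.050 0 0 0 0")

```text
t: 9.2
ee_pos: [488.4, 63.6, 141.7]
orientation: [-1.135, 1.318, -1.318]
ft_force: [0.1, -1.1, 0.6]
width: 0.3
```

```bash
python3 - <<'E'
from workcell import ctrl
from h import *
S=grab(ctrl,'side','side5'); print(ctrl.get_obs()['ft_force'])
c=cv2.imread('pics/side5.png')[110:220,160:310]
cv2.imwrite('pics/c8.png',cv2.resize(c,None,fx=5,fy=5,interpolation=cv2.INTER_CUBIC))
E
```

```text
[-1.07101071 -0.26685688  0.56384493]
```

View pics/c8.png

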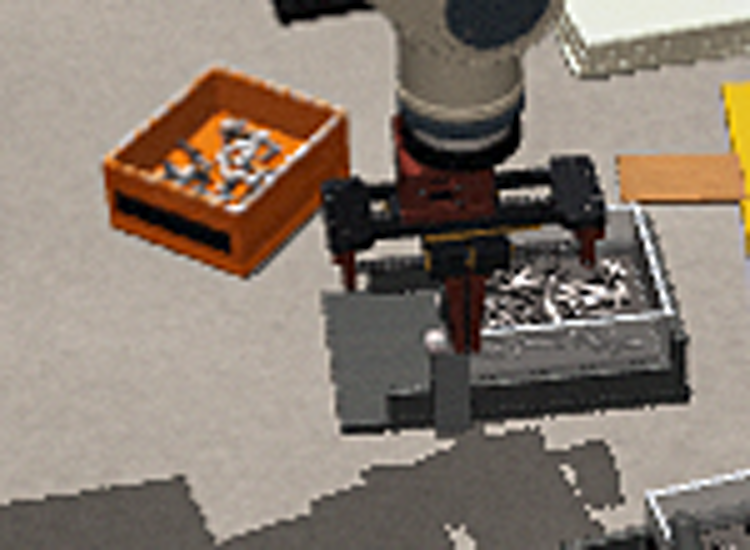

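Call:
servo_tool(moves="0.001 0.008 0 0 0 0; 0.002 0.016 0 0 0 0; 0.003 0.022 0 0 0 0; 0.004 0.028 0 0 0 0; 0.005 0.034 0 0 0 0; 0.006 0.040 0 0 0 0; 0.006 0.044 0 0 0 0")

```text
t: 10.12
ee_pos: [494.5, 107.6, 141.7]
orientation: [-1.135, 1.318, -1.318]
ft_force: [-0.6, -0.1, -0.5]
width: 0.4
```

```bash
python3 - <<'E'
from workcell import ctrl
from h import *
S=grab(ctrl,'side','side6'); print(ctrl.get_obs()['ft_force'])
c=cv2.imread('pics/side6.png')[110:220,160:310]
cv2.imwrite('pics/c9.png',cv2.resize(c,None,fx=5,fy=5,interpolation=cv2.INTER_CUBIC))
E
```

```text
[-0.10779755  0.33117306  0.52831924]
```

View pics/c9.png

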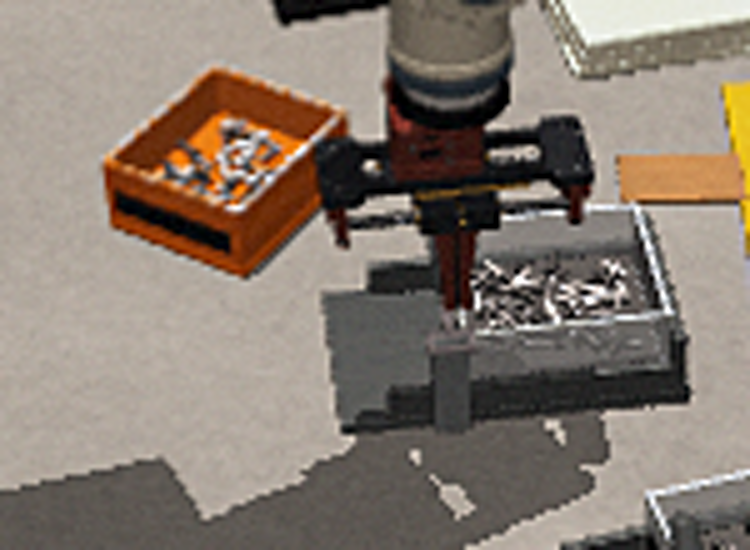

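The force has gone, so the lever has probably snapped over. I'll retreat outward, rise, move aside and check.

Call:
servo_tool(moves="-0.002 -0.015 0 0 0 0; -0.006 -0.04 0 0 0 0; -0.008 -0.055 0.03 0 0 0; -0.01 -0.06 0.07 0 0 0; -0.02 -0.09 0.11 0 0 0; -0.04 -0.14 0.13 0 0 0; -0.05 -0.19 0.13 0 0 0; -0.06 -0.24 0.13 0 0 0")

```text
t: 11.18
ee_pos: [433.3, -135.0, 272.2]
orientation: [-1.134, 1.317, -1.319]
ft_force: [0.4, -0.2, -0.2]
width: 0.5
```

Call:
servo_tool(moves="0 -0.05 0 0 0 0; 0 -0.1 0 0 0 0; 0 -0.15 0 0 0 0; 0 -0.2 0 0 0 0; 0 -0.24 0 0 0 0; 0 -0.25 0 0 0 0; 0 -0.25 0 0 0 0")

```text
t: 12.05
ee_pos: [433.5, -382.8, 271.3]
orientation: [-1.134, 1.32, -1.318]
ft_force: [0.6, -0.7, -0.3]
width: 0.4
```

```bash
python3 - <<'E'
from workcell import ctrl
from h import *
o=ctrl.get_obs(); print(o['t'],o['ee_pos'],o['ft_force'])
grab(ctrl,'side','side7');grab(ctrl,'top','top7')
a=cv2.imread('pics/top7.png')[130:230,160:260]; b=cv2.imread('pics/side7.png')[130:230,210:310]
cv2.imwrite('pics/c10.png',np.hstack([cv2.resize(x,(400,400),interpolation=cv2.INTER_CUBIC) for x in(a,b)]))
cv2.imwrite('pics/m7.png',np.hstack([cv2.resize(cv2.imread('pics/%s7.png'%n),(400,300)) for n in('top','side')]))
E
```

```text
12.05 [ 433.48751197 -382.84537798  271.26464016] [ 0.57930752 -0.66714117 -0.26787787]
```

View pics/c10.png

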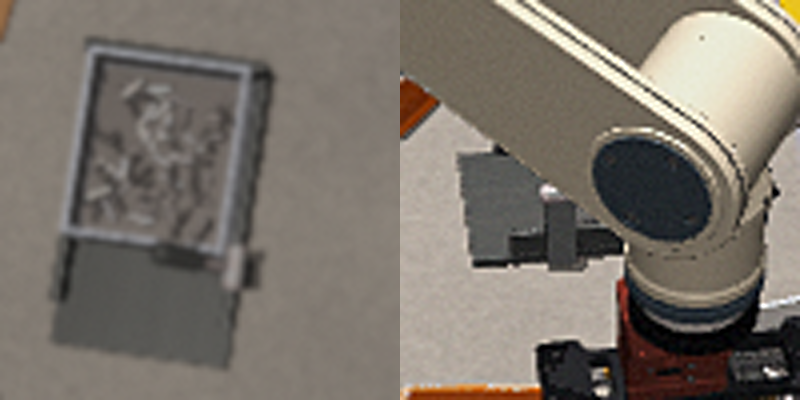

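View pics/m7.png

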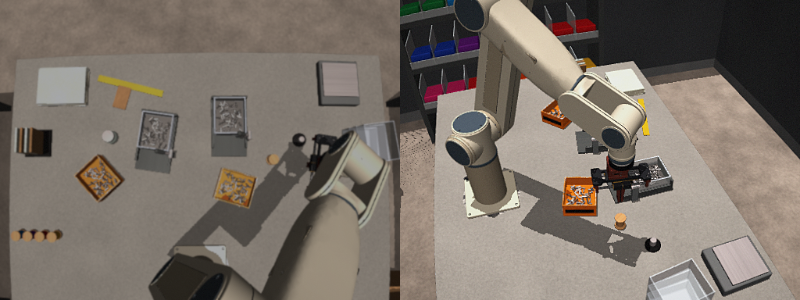

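The lever now leans inward over the bin, at (190,255) in the left crop. I'll check the lever angle and the bin position with numbers.

```bash
python3 - <<'E'
from h import *
T=load('top7'); T0=load('top0')
# grip points by depth: handle pixels darker, height>100
ps=[]
for v in range(180,206):
  for u in range(190,228):
    if T['depth'][v,u]>0:
      p=dep(T,u,v)
      if p[2]>100: ps.append(p)
ps=np.array(ps); print(len(ps),ps.max(0),ps.min(0))
a=np.radians(-8.5); X=np.array([np.cos(a),np.sin(a)]);Y=np.array([-np.sin(a),np.cos(a)])
q=(ps[:,:2]-[588.5,176])@np.c_[X,Y]; top=np.argsort(-ps[:,2])[:5]; print('tip bay xy z',q[top].round(0),ps[top,2].round(0))
g=lambda im:cv2.cvtColor(im['pixels'],cv2.COLOR_RGB2GRAY).astype(float)
# crop c10 left scale 4 : rim corners
t=lambda x,y:((x+.5)/4-.5+160,(y+.5)/4-.5+130)
C=[onz(T,*t(*p),75) for p in[(88,47),(250,68),(224,254),(62,234)]]
m=sum(C)/4; print('bin mid',m,'bay',(m[:2]-[588.5,176])@np.c_[X,Y])
# bystanders / bin2 moved? image difference
d=np.abs(g(T)-g(T0))
for n,(u0,v0,u1,v1) in dict(bin2=(268,118,322,202),jar=(128,163,154,187),spool=(340,195,360,213),mag=(372,168,394,190)).items(): print(n,d[v0:v1,u0:u1].mean(),d[v0:v1,u0:u1].max())
E
```

```text
81 [505.4226386  168.25936234 147.032282  ] [487.21723604 124.93348285 100.34255464]
tip bay xy z [[-87. -31.]
 [-91. -26.]
 [-88. -28.]
 [-85. -27.]
 [-90. -28.]] [147. 147. 146. 146. 146.]
bin mid [586.10859657 176.98393189  75.        ] bay [-2.51057032  0.61965231]
bin2 3.708774250440917 7.0
jar 4.621794871794871 8.0
spool 9.147222222222222 49.0
mag 10.188016528925619 48.0
```

```bash
python3 - <<'E'
from h import *
a=cv2.imread('pics/top7.png')[130:230,160:260]; b=cv2.imread('pics/top7.png')[112:212,255:355]
cv2.imwrite('pics/c11.png',np.hstack([cv2.resize(x,(400,400),interpolation=cv2.INTER_CUBIC) for x in(a,b)]))
def sub(im,o,u,z): pass
T=load('top7');g=cv2.cvtColor(T['pixels'],cv2.COLOR_RGB2GRAY).astype(float)
def prof(p0,p1,n=60):
    P=np.linspace(p0,p1,n); 
    return cv2.remap(g.astype(np.float32),P[:,0].astype(np.float32)[None],P[:,1].astype(np.float32)[None],cv2.INTER_LINEAR)[0].astype(int)
# along bay x through bins, 0.25px steps near back and front
print('b1 back',prof((201.5,139),(199.6,152),27)); print('b2 back',prof((293,117),(293,130),27))
E
```

```text
b1 back [125 124 124 118 112 100  89  98 107 120 134 120 106  85  63  68  73  86
  98  99 100 101 102 113 123 132 142]
b2 back [124 124 125 125 125 127 129 127 125 115 105 102 100 115 131 120 110  86
  62  52  42  50  58  71  84  88  93]
```

View pics/c11.png

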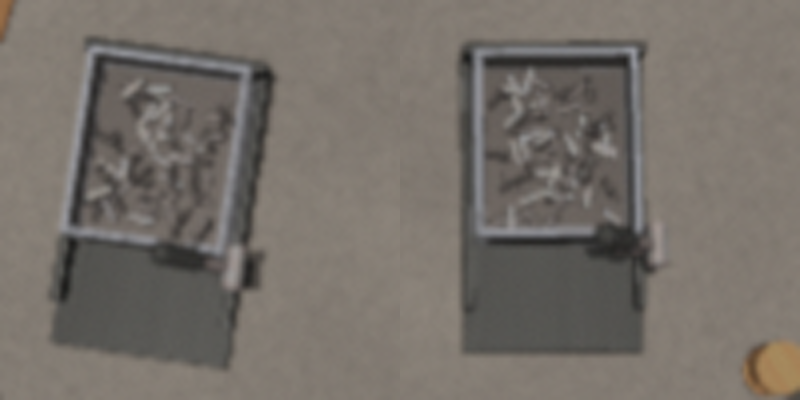

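Bin 1 sits against its back stop just as the home bin 2 does, with the same 2 px dark stop edge behind the rim. Both levers lean inward, at (185,255) and (615,238). I'm handing in.

```bash
python3 -c "
from workcell import ctrl
print(ctrl.close_job())"
```

```text
the job is handed in; nothing more can be done
None
```

I pushed the pulled-out bin (the left one in the top view) home with the closed fingertips. I then pushed its lever over from the outside until it snapped to the locked side, moved the arm clear and handed the job in at about 12 s. No verdict was reported.

**Bin home:** It slid at about 4 N. The force then rose to 10 N with no further motion, which I took as the back stop. In the last top view its rim meets the stop just as on the other, home bin, to about 1 mm. My direct measurement put its centre at x = -2.5 mm in the bay. That is inside the 4 mm limit, but the measurement is only good to about 3 mm, so I relied on the contact force and the comparison with the other bin.

**Latch:** The lever now leans inward. Its tip measured y of about -28 mm and z of about 147 mm in the bay, which fits the locked end.

**Other things:** The image comparison showed the other bin, its latch and the jar unchanged. The same check was not conclusive for the spool and the magnet because the arm's shadow fell on or near them. By eye they had not moved, and the gripper stayed well above them throughout.

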